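# Take the kettle off its base and set it on the round cork mat

### The job

Switch the kettle's base off by pushing its lever all the way over, away from you. Then lift the kettle by its top handle off the base and set it down gently, without a thump, upright in the middle of the round cork mat, not the square one, and let go. Keep the kettle level all the while and leave the other things on the table as they are.

Things in the scene. Friction and masses are not known exactly. Their poses are not given: they have to be found in the camera images.
- kettle: steel kettle, 0.5 to 0.8 kg, round, 128 mm across, 199 mm high. Origin: centre of its flat foot (122 mm across); z up. A straight overhead handle bar runs along its x axis above the middle: 18 mm wide, 18 mm high, its centre 190 mm above the origin, 100 mm free between two uprights at x = +-56 mm; 44 mm free between bar and lid knob. Spout to +x, its end 97 mm from the axis, 103 mm up.
- base: fixed black power base on which the kettle stands at the start: a round disc 156 mm across, flat top 22 mm above the table. Origin: centre of its underside, z up, x points roughly away from the robot. A small housing with the lever switch stands at y = -122 mm from the origin; a flat tongue joins it to the disc.
- switch (a joint): the base's lever switch, in rad: near 0 = on, leaning towards the robot (base -x); 1.0 = off, leaning away from the robot (base +x). It swings about an axis along the base's y, stiffly, and stays where it is left.
- switch_tip (a point): tip of the grey lever (centre of its round end, 26 mm across): the lever is 70 mm long from its pivot (22 mm above the table, at base x = 0, y = -122 mm) to this point, which is 83 mm high at either end of the swing and 92 mm in the middle, and 34 mm in front of the pivot at 0 rad and 34 mm behind it at 1 rad.
- round_mat: fixed round cork mat, 170 mm across, 12 mm thick. Origin: centre of its underside on the table.
- square_mat: fixed square cork mat, 150 x 150 x 12 mm, not to be used. Origin: centre of its underside.
- mug_a: white mug, 82 mm across, 85 mm high, handle at its +y; a bystander. Origin: centre of its underside.
- mug_b: white mug like mug_a; a bystander. Origin: centre of its underside.
- cup: white cup without handle, 80 mm across, 70 mm high; a bystander. Origin: centre of its underside.
- sugar: glass jar with a steel cap, 72 mm across, 100 mm high; a bystander. Origin: centre of its underside.
- creamer: white can, 72 mm across, 110 mm high; a bystander. Origin: centre of its underside.
- tea_box: cardboard tea box, 80 x 130 x 70 mm; a bystander. Origin: centre of its underside.
- spoon: steel spoon, 140 mm long, lying flat along its x; a bystander. Origin: centre of its underside.

How it is judged (in metres and radians):
On the way, in this order (a step that is already met when the one before it is completed fails the run):
1. the lever is switched off (past 0.85 rad) while the kettle still stands on its base (value of joint switch above 0.85 rad and z of kettle in the frame of base below 0.028 m and horizontal distance between kettle and base below 0.03 m), for 0.1 s.
2. the kettle is lifted at least 50 mm clear of its base (z of kettle in the frame of base above 0.072 m), for 0.1 s.
At the end, for the whole second after the job is handed in: The lever is off (past 0.8 rad); the kettle stands at rest and upright (within 0.06 rad) on the round mat, its axis within 25 mm of the mat's middle (value of joint switch above 0.8 rad and horizontal distance between kettle and round_mat below 0.025 m and z of kettle in the frame of round_mat between 0.008 and 0.016 m and angle between kettle's own z axis and vertical below 0.06 rad and linear speed of kettle below 0.02 m/s); the robot touches nothing.
It fails at once if the kettle is thumped down or pressed hard: over 80 N between it and a mat or its base (contact force between kettle and round_mat above 80 N or contact force between kettle and base above 80 N or contact force between kettle and square_mat above 80 N).
It fails at once if the kettle is dropped or flung onto the round mat: it moves faster than 0.25 m/s within 20 mm above it (linear speed of kettle above 0.25 m/s and z of kettle in the frame of round_mat below 0.032 m and horizontal distance between kettle and round_mat below 0.12 m).
It fails at once if the kettle is tilted by more than 0.3 rad (angle between kettle's own z axis and vertical above 0.3 rad).
It fails at once if another thing on the table is moved by more than 30 mm (distance of any of mug_a, mug_b, cup, sugar, creamer, tea_box, spoon from where it was at the start of the episode above 0.03 m).
It also fails if it takes over 61 s, if anything falls off the work surface, if the arm or the gripper's body presses on something with over 40 N, if the wrist force passes 120 N, or if a joint passes its speed limit or range.

### The arm

A 6-joint arm with a two-finger parallel gripper is mounted at the origin on the work surface. World frame = base frame: x ahead of the robot, y to its left, z up, the work surface at z = 0. Lengths are in mm, angles in degrees, forces in N, time in s.
With the tool pointing down it reaches from about 275 to 1000 mm from the base axis. Payload 8.4 kg.
Tool frame: the origin (TCP) lies midway between the tips of the shut fingers; the grasp point (between the pads) lies 19 mm behind it; z points along the fingers, y is the line along which they close (so a half turn about z gives the same grasp; the last joint's range is limited). The gripper opens to 85 mm and grips with 20 to 120 N. Pads are 22 mm wide; open, the fingers measure 114 mm over their backs; the gripper's body (76 mm by 85 mm) begins 54 mm behind the grasp point. The pads swing forward as they close: fully open they stand 13 mm farther back than shut.
Start: joints at [65.122, 20.225, 93.587, -0, 66.188, -0.138], TCP at [261.565, 567.637, 231.281] pointing down, gripper open.
Joint ranges: [-150.9, 150.9], [-52.94, 120.26], [3.33, 152.33], [-74.26, 254.26], [0, 154.13], [-172.89, 172.89]. Speed limits (degrees/s): [127.2, 127.2, 159.86, 180, 180, 180].

### API

Orientations are given as a 3x3 rotation matrix whose columns are the frame's x, y, z axes.
In Python, from workcell import bot gives the robot as it stands.
- The arm moves only by the shell command python3 -m jog 'ROWS'. ROWS is JSON, a list of rows, each a list of 7 numbers: the finger opening in cm, from 0 to 8.54, then the shift along the world's x, y, z in cm, then the turn, a rotation vector about the world's x, y, z in rad. A call has 1 to 5 rows; each row shifts and turns the commanded pose from where the row before left it; what a row does not reach is not made up. A row lasts 1/10 s, in which the tool goes at most 50 mm and 8.59 degrees, less where a joint would pass 70% of its speed; a pose out of reach is approached as far as the arm can. A call is refused whole if a number of a shift passes 5 or a number of a turn 0.15, either way. A call with a gripper value outside its range is refused whole. The fingers move at their own pace and stop on an object; the grip force is fixed at half the most. Time passes only in rows, so rows that do not move let the fingers close. It gives the time, the measured TCP pose, the force, the opening and the grip force at its end, in the units of the state.
- bot.sense(): the state, without advancing time (a new reading comes with each control period).
- bot.camera(name): name is "scene" or "top" or "wrist"; returns the picture (384x512x3 uint8, red, green, blue); there is no depth.
- bot.camera_info(name): a dict with "fx", "fy", "cx", "cy" (pixels), "R" (3x3) and "t" (3): a world point X has camera coordinates R X + t. Camera axes: x right, y down, z forward; pixel columns grow to the right and rows downward; lengths in mm; the calibration is good to about 2 mm. A picture is of the moment at which its call begins: read the wrist's pose just before it. camera_info takes no time and is no camera call; for the wrist camera it gives the pose at the moment of the call.
- bot.hand_in(): hands the job in; it is judged then, once.
The state is a dict: "t": time; "q": joint angles; "qd": joint speeds; "joint_efforts": joint torques, N m; "tool_pos": TCP position; "eef_rot": TCP orientation; "force": force on the tool from outside, world axes, zero at the start; "torque": the same for the moment, N m; "opening": opening from 0.0 (shut) to 1.0 (fully open); "grip_force": force on a finger pad.
Only numpy, scipy, OpenCV 4.12 (cv2) and the standard library are available. Lean on these libraries where they do the work, as an engineer would, in place of code of your own. Each camera call takes 0.05 s, during which the arm holds its last target. There are 200 camera calls.

## Working session

There is one attempt and no reset: what is moved stays moved. The work goes in short steps, Python scripts to look and compute and a shell command to move; the robot and the scene stay as the last step left them, time stands still between calls to the robot, and variables do not carry over. Pictures are saved under pics/ and viewed, at most 10 in all, crops included, and the job is handed in when it is done.

```bash
mkdir -p pics; python3 - <<'E'
from workcell import bot
import cv2,numpy as np
s=bot.sense();print({k:np.round(v,3).tolist() for k,v in s.items()})
for n in("scene","top"):
    im=bot.camera(n);cv2.imwrite(f"pics/{n}0.png",im[:,:,::-1]);i=bot.camera_info(n)
    R=np.array(i["R"]);t=np.array(i["t"]);print(n,i["fx"],i["cx"],i["cy"],R.round(3).tolist(),(-R.T@t).round(1))
E
```

```text
{'t': 0.0, 'q': [65.121, 20.262, 93.629, 0.002, 66.189, -0.138], 'qd': [0.01, -0.0, -0.06, -0.011, -0.023, -0.018], 'joint_efforts': [0.002, -60.526, -34.207, 0.0, 0.009, -0.0], 'tool_pos': [261.366, 567.192, 230.559], 'eef_rot': [[-0.908, 0.419, -0.001], [0.419, 0.908, -0.001], [0.0, -0.001, -1.0]], 'force': [-0.111, -0.537, 0.04], 'torque': [0.037, -0.036, 0.024], 'grip_force': 0.0, 'opening': 1.005}
scene 474.76905138236316 253.1576822172375 190.0107819498222 [[0.138, 0.99, -0.001], [0.726, -0.102, -0.68], [-0.673, 0.093, -0.734]] [1694.2 -190.  1302.1]
top 451.1717294572476 243.46661229320466 187.30209474210852 [[0.019, -1.0, 0.005], [-0.994, -0.02, -0.108], [0.108, -0.003, -0.994]] [ 383.7  -40.8 1575.4]
```

View pics/scene0.png

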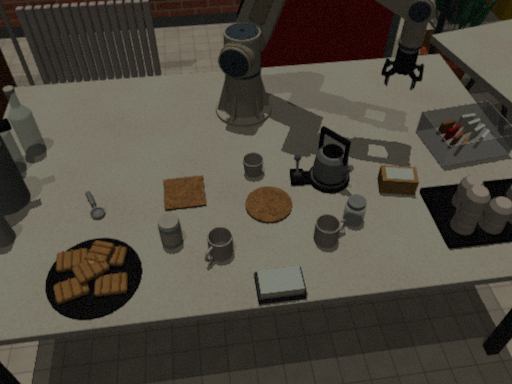

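View pics/top0.png

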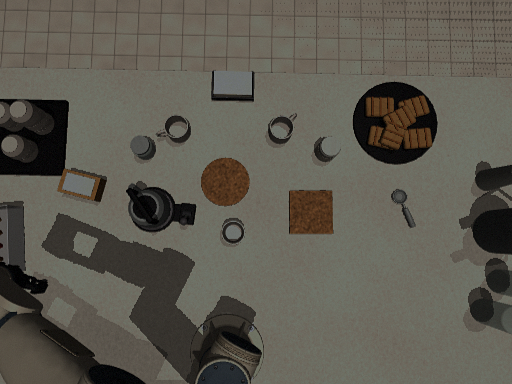

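The top view shows the kettle and base at about (151,208), the lever housing at (185,213), the round mat at (225,182), the cup at (233,231) and the square mat at (311,212). Next I'll zoom in on both views.

```bash
cat >h.py <<'E'
from workcell import bot
import cv2,numpy as np
def ray(i,u,v):
    R=np.array(i["R"]);t=np.array(i["t"]);d=R.T@np.array([(u-i["cx"])/i["fx"],(v-i["cy"])/i["fy"],1]);return -R.T@t,d
def onz(i,p,z):
    o,d=ray(i,*p);return o+d*(z-o[2])/d[2]
def tri(rays):
    A=np.zeros((3,3));b=np.zeros(3)
    for o,d in rays:
        d=d/np.linalg.norm(d);P=np.eye(3)-np.outer(d,d);A+=P;b+=P@o
    X=np.linalg.solve(A,b);return X,[np.linalg.norm(np.cross(X-o,d/np.linalg.norm(d))) for o,d in rays]
def cork(im,c,r):
    h=cv2.cvtColor(im,cv2.COLOR_RGB2HSV);m=((h[...,0]<18)&(h[...,1]>110)&(h[...,2]>50)).astype(np.uint8)
    k=np.zeros_like(m);cv2.circle(k,c,r,1,-1);m=cv2.morphologyEx(m*k,cv2.MORPH_CLOSE,np.ones((5,5)))
    return max(cv2.findContours(m,0,2)[0],key=cv2.contourArea)
E
python3 - <<'E'
from h import *
T=cv2.imread("pics/top0.png");S=cv2.imread("pics/scene0.png")
for n,im,c in(("top",T,(225,182)),("scene",S,(269,204))):
    e=cv2.fitEllipse(cork(im[:,:,::-1].copy(),c,34));i=bot.camera_info(n)
    print(n,np.round(e[0]+e[1],1),[onz(i,e[0],z).round(1).tolist() for z in(0,12)])
i,j=bot.camera_info("top"),bot.camera_info("scene")
e=[cv2.fitEllipse(cork(im[:,:,::-1].copy(),c,34))[0] for im,c in((T,(225,182)),(S,(269,204)))]
print(tri([ray(i,*e[0]),ray(j,*e[1])]))
a=cv2.convertScaleAbs(cv2.resize(T[170:245,110:210],(800,600),interpolation=2),alpha=2.2,beta=15)
b=cv2.convertScaleAbs(cv2.resize(S[120:200,280:360],(600,600),interpolation=2),alpha=2.2,beta=15)
cv2.imwrite("pics/a.png",a);cv2.imwrite("pics/b.png",b)
E
```

```text
top [224.7 181.3  46.9  47.3] [[575.1, 20.6, 0.0], [573.6, 20.1, 12.0]]
scene [268.3 203.9  34.4  45.4] [[575.3, 20.9, 0.0], [585.7, 19.0, 12.0]]
(array([ 5.75145187e+02,  2.07612498e+01, -2.14109842e-01]), [np.float64(0.18955569592107543), np.float64(0.18955569592107194)])
```

View pics/a.png

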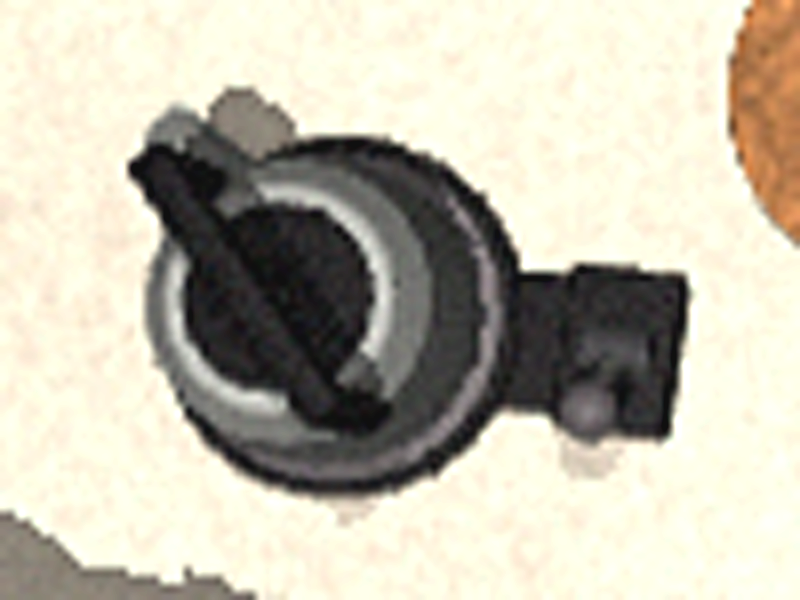

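View pics/b.png

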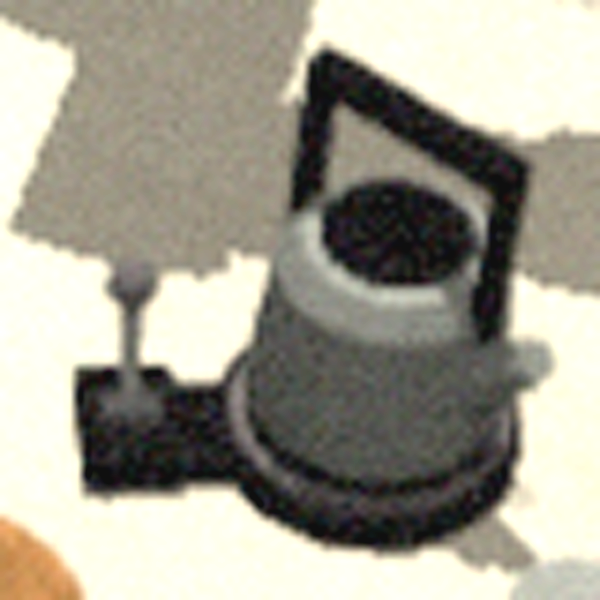

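The top crop shows the bar running from (148,162) to (372,412), the lever tip at (588,408), and the base disc centred near (341,316). In the scene crop the bar runs from (325,65) to (515,165) and the lever tip is at (132,283).

```bash
python3 - <<'E'
from h import *
i,j=bot.camera_info("top"),bot.camera_info("scene")
t=lambda x,y:(110+(x+.5)/8-.5,170+(y+.5)/8-.5)
s=lambda x,y:(280+(x+.5)/7.5-.5,120+(y+.5)/7.5-.5)
P=[]
for n,a,b in(("barfar",(148,162),(515,165)),("barnear",(372,412),(325,65)),("tip",(588,408),(132,283))):
    X,e=tri([ray(i,*t(*a)),ray(j,*s(*b))]);P.append(X);print(n,X.round(1),np.round(e,1), onz(i,t(*a),190+22 if n!="tip" else 83).round(1))
d=P[0]-P[1];print("mid",((P[0]+P[1])/2).round(1),np.degrees(np.arctan2(d[1],d[0])),np.linalg.norm(d))
print("disc",onz(i,t(341,316),22).round(1))
print("housing",[onz(i,t(*p),30).round(1).tolist() for p in((570,268),(688,272),(668,440),(563,430))])
for n,p,z in(("cup",(233,227),70),("cupbottom",(233,238),0),("sugar",(142,146),100),("mug",(178,126),85),("tea",(82,182),70)):print(n,onz(i,p,z).round(0))
E
```

```text
barfar [517.2 304.  215.6] [0.1 0.1] [517.5 304.8 212. ]
barnear [426.5 227.2 207.4] [10.1 10.1] [424.6 216.2 212. ]
tip [431.9 151.6  81.9] [0.1 0.1] [431.9 151.6  83. ]
mid [471.9 265.6 211.5] 40.25327601002443 119.11112865466073
disc [471.3 267.   22. ]
housing [[493.3, 168.2, 30.0], [492.6, 117.6, 30.0], [420.7, 123.9, 30.0], [424.0, 168.8, 30.0]]
cup [414. -13.  70.]
cupbottom [378. -13.   0.]
sugar [676. 294. 100.]
mug [749. 179.  85.]
tea [555. 496.  70.]
```

```bash
python3 -m jog '[[0,0.8,-4.8,0,0,0,0.1],[0,0.8,-4.8,0,0,0,0.1],[0,0.8,-4.8,0,0,0,0.1],[0,0.8,-4.8,0,0,0,0.1],[0,0.8,-4.8,0,0,0,0.04]]'; python3 -m jog '[[0,0.8,-4.8,-0.5,0,0,0],[0,0.8,-4.8,-0.5,0,0,0],[0,0.8,-4.8,-0.5,0,0,0],[0,0.8,-3.6,-0.5,0,0,0],[0,0,0,0,0,0,0]]'
python3 - <<'E'
from h import *
i=bot.camera_info("wrist");im=bot.camera("wrist");np.savez("w1.npz",im=im,**i);cv2.imwrite("pics/w1.png",cv2.convertScaleAbs(im[:,:,::-1],alpha=1.6,beta=10))
E
```

```text
t: 0.6
tool_pos: [301.3, 325.7, 231.0]
eef_rot: [[-1.0, -0.013, -0.0], [-0.013, 1.0, -0.0], [0.0, -0.0, -1.0]]
force: [1.5, 0.1, 0.3]
opening: 0.144
grip_force: 0.0
t: 1.1
tool_pos: [333.2, 144.0, 210.6]
eef_rot: [[-1.0, -0.004, -0.001], [-0.004, 1.0, -0.002], [0.001, -0.002, -1.0]]
force: [0.1, -0.5, -0.2]
opening: -0.002
grip_force: 0.0
```

View pics/w1.png

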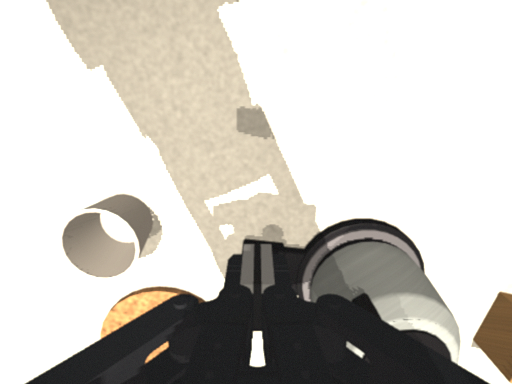

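The wrist view shows the fingers over the lever line. The lever ball is at about (272,233) and the base rim is at right, centred near (362,280).

```bash
python3 - <<'E'
from h import *
i=np.load("w1.npz");print(onz(i,(272,235),83),i["R"].round(2).tolist(), (-i["R"].T@i["t"]).round(0))
E
python3 -m jog '[[0,0.4,0.4,-3.5,0,0,0],[0,0.4,0,-3.5,0,0,0],[0,0.4,0,-3.5,0,0,0],[0,0.4,0,-3,0,0,0],[0,0,0,0,0,0,0]]'
```

```text
[378.82557202 157.79519648  83.        ] [[-0.0, 1.0, -0.0], [0.95, 0.0, 0.32], [0.32, 0.0, -0.95]] [251. 144. 352.]
t: 1.65
tool_pos: [347.5, 151.7, 73.6]
eef_rot: [[-1.0, -0.009, -0.006], [-0.009, 1.0, -0.002], [0.006, -0.002, -1.0]]
force: [0.2, 0.4, 0.1]
opening: 0.0
grip_force: 0.0
```

```bash
python3 -m jog '[[0,3,0,0,0,0,0],[0,3,0,0,0,0,0],[0,1.5,0,0,0,0,0],[0,1.5,-0.1,0,0,0,0],[0,1,-0.1,0,0,0,0]]';python3 -m jog '[[0,0.8,-0.1,0,0,0,0],[0,0.8,-0.1,0,0,0,0],[0,0.6,0,0,0,0,0]]'
```

```text
t: 2.15
tool_pos: [450.3, 150.0, 76.9]
eef_rot: [[-1.0, -0.008, 0.0], [-0.008, 1.0, 0.0], [-0.0, 0.0, -1.0]]
force: [-2.2, 0.6, 0.1]
opening: -0.001
grip_force: 0.5
t: 2.45
tool_pos: [470.2, 147.2, 75.9]
eef_rot: [[-1.0, -0.008, -0.004], [-0.008, 1.0, -0.001], [0.004, -0.001, -1.0]]
force: [-19.6, 2.3, 10.2]
opening: 0.0
grip_force: 10.4
```

```bash
python3 -m jog '[[0,0.5,0,0,0,0,0],[0,0.5,0,0,0,0,0],[0,0,0,0,0,0,0]]'
python3 - <<'E'
from h import *
i=bot.camera_info("top");im=bot.camera("top");cv2.imwrite("pics/t2.png",im[:,:,::-1])
S=bot.camera("scene")[:,:,::-1]
b=cv2.convertScaleAbs(cv2.resize(S[120:200,280:360],(600,600),interpolation=2),alpha=2.2,beta=15)
cv2.imwrite("pics/b2.png",b)
E
```

```text
t: 2.75
tool_pos: [470.3, 145.3, 73.9]
eef_rot: [[-1.0, -0.007, -0.022], [-0.007, 1.0, -0.005], [0.022, -0.005, -1.0]]
force: [-31.3, -1.9, 12.4]
opening: 0.003
grip_force: 15.8
```

View pics/b2.png

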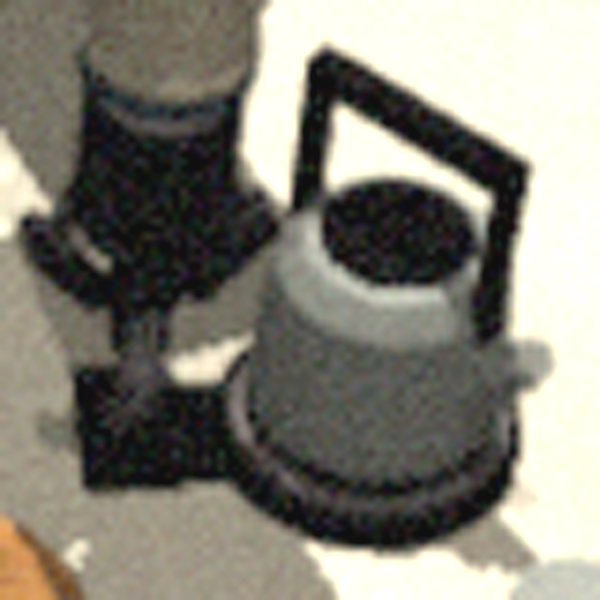

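The lever has swung over and its ball sits below the finger at about (145,370). The arm has stalled against the end stop with rising force, so I'll back off and go above the handle.

```bash
python3 -m jog '[[0,-2.5,0,0,0,0,0],[0,-2.5,0,0,0,0,0],[0,-2,0,3.5,0,0,0],[0,-1,0,4.5,0,0,0],[0,0,0,4.5,0,0,0]]';python3 -m jog '[[8.54,0,0,4.5,0,0,0],[8.54,0,0,4.5,0,0,0.15],[8.54,1,1,4.5,0,0,0.15],[8.54,1,3,2,0,0,0.15],[8.54,2,3,0,0,0,0.15]]';python3 -m jog '[[8.54,2,2,0,0,0,0.15],[8.54,0,0,0,0,0,0.01],[8.54,0,0,0,0,0,0]]'
python3 - <<'E'
from h import *
im=bot.camera("top")[:,:,::-1]
i=bot.camera_info("wrist");w=bot.camera("wrist");np.savez("w2.npz",im=w,**i)
w=cv2.convertScaleAbs(w[:,:,::-1],alpha=1.8,beta=20)
a=cv2.convertScaleAbs(cv2.resize(im[170:245,110:210],(288,216)),alpha=2,beta=10)
o=np.zeros((384,800,3),np.uint8);o[:,:512]=w;o[:216,512:]=a;cv2.imwrite("pics/w2.png",o)
E
```

```text
t: 3.35
tool_pos: [399.4, 147.2, 202.2]
eef_rot: [[-1.0, -0.009, -0.002], [-0.009, 1.0, -0.001], [0.002, -0.001, -1.0]]
force: [1.6, 0.1, 0.9]
opening: 0.002
grip_force: 0.0
t: 3.85
tool_pos: [442.9, 218.8, 360.7]
eef_rot: [[-0.818, -0.576, 0.007], [-0.576, 0.818, 0.003], [-0.007, -0.001, -1.0]]
force: [0.4, 0.1, 0.2]
opening: 0.844
grip_force: 0.0
t: 4.15
tool_pos: [461.3, 237.6, 355.8]
eef_rot: [[-0.72, -0.694, -0.001], [-0.694, 0.72, -0.001], [0.001, 0.0, -1.0]]
force: [-0.9, -0.3, -0.3]
opening: 0.999
grip_force: 0.0
```

View pics/w2.png

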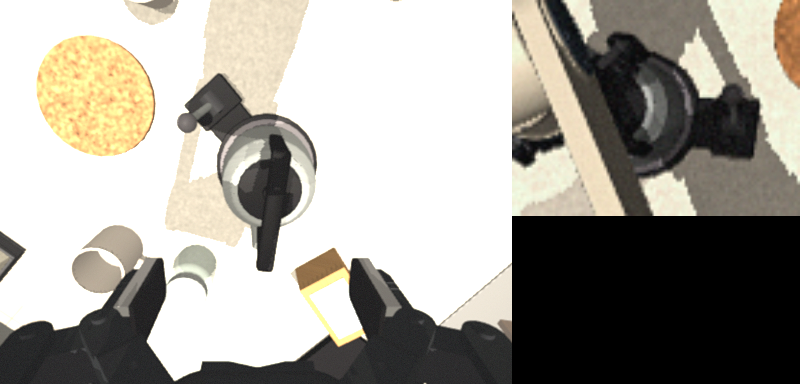

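The wrist view shows the bar from about (279,142) to (266,268) and the lever ball at (187,122), now leaning away. The round mat is centred near (96,96) and the base rim at about (267,160).

```bash
python3 - <<'E'
from h import *
w=np.load("w2.npz");i=bot.camera_info("top")
t=lambda x,y:(110+(x+.5)/8-.5,170+(y+.5)/8-.5)
tip=onz(w,(187,122),83);print("tip",tip.round(1))
for n,a,b in(("far",(266,265),t(152,162)),("near",(279,142),t(370,408))):
    X,e=tri([ray(w,*a),ray(i,*b)]);print(n,X.round(1),e[0].round(1),onz(w,a,221).round(1),onz(i,b,221).round(1))
im=w["im"];c=cv2.fitEllipse(cork(im,(96,96),75))
print("mat",np.round(c[0]+c[1],1),onz(w,c[0],12).round(1),tri([ray(w,*c[0]),ray(i,224.7,181.3)]))
E
```

```text
tip [491.5 144.4  83. ]
far [517.2 303.8 212.3] 0.6 [513.4 300.5 221. ] [516.7 301.1 221. ]
near [434.1 260.9 -14.7] 1.3 [419.6 224.4 221. ] [425.8 215.3 221. ]
mat [ 95.1  95.4 108.7 127.5] [570.   18.3  12. ] (array([571.9284778 ,  19.13087029,  11.69647373]), [np.float64(2.0777665537115153), np.float64(2.077766553711604)])
```

```bash
python3 - <<'E'
from h import *
w=np.load("w2.npz");i=bot.camera_info("top")
im=cv2.convertScaleAbs(w["im"][:,:,::-1],alpha=2,beta=20)
b=cv2.resize(im[100:285,170:320],(486,600),interpolation=2)
T=bot.camera("top")[:,:,::-1];a=cv2.resize(cv2.convertScaleAbs(T[185:235,160:210],alpha=2.5,beta=15),(314,314),interpolation=2)
o=np.zeros((600,800,3),np.uint8);o[:,:486]=b;o[:314,486:]=a;cv2.imwrite("pics/z.png",o)
E
```

```text
(no output)
```

View pics/z.png

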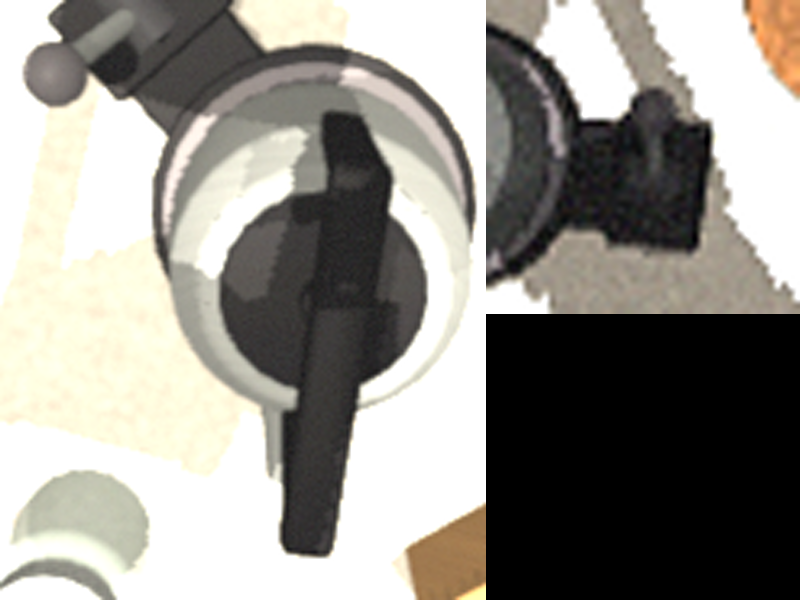

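In this zoom the bar's top runs from (360,172) to (308,548) in wrist-crop pixels, and the ball is at (56,74) there and (655,105) in the top inset.

```bash
python3 - <<'E'
from h import *
w=np.load("w2.npz");i=bot.camera_info("top")
c=lambda x,y:(170+(x+.5)/3.24-.5,100+(y+.5)/3.243-.5)
f=onz(w,c(308,550),221);n=onz(w,c(361,168),221);d=f-n
print(f,n,np.linalg.norm(d),np.degrees(np.arctan2(d[1],d[0])),"mid",(f+n)/2)
b=(160+169.5/6.28-.5,185+105.5/6.28-.5)
print(onz(i,b,83),tri([ray(w,*c(56,74)),ray(i,*b)]))
e=c(319,46+183);print("disc",onz(w,(c(314,0)[0],0),22))
E
```

```text
[517.72159    302.96122108 221.        ] [424.15230714 231.5065856  221.        ] 117.73264469375744 37.367337992785004 mid [470.93694857 267.23390334 221.        ]
[495.78744026 142.41695524  83.        ] (array([496.25143048, 143.87256506,  66.91676819]), [np.float64(0.8992248822085952), np.float64(0.8992248822087068)])
disc [313.72423484 113.87405491  22.        ]
```

```bash
python3 -m jog '[[8.54,1,3,0,0,0,-0.115],[8.54,0,0,-4,0,0,0],[8.54,0,0,-4,0,0,0],[8.54,0,0,-4,0,0,0],[8.54,0,0,-2,0,0,0]]';python3 -m jog '[[8.54,0,0,-2.3,0,0,0],[8.54,0,0,0,0,0,0],[8.54,0,0,0,0,0,0]]'
```

```text
t: 4.8
tool_pos: [469.6, 266.0, 213.3]
eef_rot: [[-0.795, -0.606, -0.003], [-0.606, 0.795, -0.002], [0.004, 0.0, -1.0]]
force: [-0.0, 0.3, -0.8]
opening: 1.005
grip_force: 0.0
t: 5.1
tool_pos: [471.5, 267.2, 193.9]
eef_rot: [[-0.795, -0.607, -0.0], [-0.607, 0.795, -0.0], [0.0, -0.0, -1.0]]
force: [-0.4, 0.7, 1.0]
opening: 1.001
grip_force: 0.0
```

```bash
python3 -m jog '[[3,0,0,0,0,0,0],[2.2,0,0,0,0,0,0],[1.5,0,0,0,0,0,0],[1,0,0,0,0,0,0],[0,0,0,0,0,0,0]]';python3 -m jog '[[0,0,0,0,0,0,0],[0,0,0,0,0,0,0],[0,0,0,0.3,0,0,0],[0,0,0,0.5,0,0,0],[0,0,0,0.7,0,0,0]]'
```

```text
t: 5.6
tool_pos: [471.8, 267.8, 193.8]
eef_rot: [[-0.794, -0.608, 0.001], [-0.608, 0.794, 0.0], [-0.001, -0.0, -1.0]]
force: [0.9, -0.8, -2.5]
opening: 0.203
grip_force: 59.4
t: 6.1
tool_pos: [470.8, 267.2, 207.7]
eef_rot: [[-0.794, -0.608, -0.002], [-0.608, 0.794, -0.001], [0.002, 0.0, -1.0]]
force: [-0.3, 0.1, -7.6]
opening: 0.199
grip_force: 58.6
```

```bash
python3 -m jog '[[0,0,0,1,0,0,0],[0,0,0,1.3,0,0,0],[0,0,0,1.5,0,0,0],[0,0,0,1.5,0,0,0],[0,0,0,1.5,0,0,0]]';python3 -m jog '[[0,0,0,1.2,0,0,0],[0,0,0,0.8,0,0,0],[0,0,0,0.4,0,0,0],[0,0,0,0,0,0,0],[0,0,0,0,0,0,0]]';python3 -m jog '[[0,0.1,-0.25,0,0,0,0],[0,0.2,-0.5,0,0,0,0],[0,0.3,-0.7,0,0,0,0],[0,0.4,-0.95,0,0,0,0],[0,0.45,-1.1,0,0,0,0]]';python3 -m jog '[[0,0.5,-1.2,0,0,0,0],[0,0.5,-1.2,0,0,0,0],[0,0.5,-1.2,0,0,0,0],[0,0.5,-1.2,0,0,0,0],[0,0.5,-1.2,0,0,0,0]]'
```

```text
t: 6.6
tool_pos: [471.6, 267.7, 277.9]
eef_rot: [[-0.794, -0.608, 0.001], [-0.608, 0.794, 0.0], [-0.001, -0.0, -1.0]]
force: [0.4, -0.1, -6.2]
opening: 0.195
grip_force: 58.6
t: 7.1
tool_pos: [471.2, 267.5, 299.7]
eef_rot: [[-0.794, -0.608, -0.001], [-0.608, 0.794, -0.001], [0.001, 0.0, -1.0]]
force: [-0.6, 0.6, -6.9]
opening: 0.197
grip_force: 58.7
t: 7.6
tool_pos: [486.4, 231.7, 300.2]
eef_rot: [[-0.794, -0.608, 0.0], [-0.608, 0.794, -0.0], [0.0, -0.0, -1.0]]
force: [0.4, -0.4, -5.6]
opening: 0.193
grip_force: 58.7
t: 8.1
tool_pos: [511.5, 171.5, 300.3]
eef_rot: [[-0.794, -0.608, 0.0], [-0.608, 0.794, -0.0], [0.0, -0.0, -1.0]]
force: [1.4, -0.7, -7.0]
opening: 0.197
grip_force: 58.7
```

```bash
python3 -m jog '[[0,0.5,-1.2,0,0,0,0],[0,0.5,-1.2,0,0,0,0],[0,0.5,-1.2,0,0,0,0],[0,0.5,-1.2,0,0,0,0],[0,0.5,-1.2,0,0,0,0]]';python3 -m jog '[[0,0.5,-1.2,0,0,0,0],[0,0.5,-1.2,0,0,0,0],[0,0.5,-1.2,0,0,0,0],[0,0.5,-1.2,0,0,0,0],[0,0.5,-1.2,0,0,0,0]]';python3 -m jog '[[0,0.45,-1.1,0,0,0,0],[0,0.35,-0.85,0,0,0,0],[0,0.25,-0.6,0,0,0,0],[0,0.15,-0.4,0,0,0,0],[0,0.05,-0.15,0,0,0,0]]'
python3 - <<'E'
from h import *
S=bot.camera("scene")[:,:,::-1]
T=bot.camera("top")[:,:,::-1]
f=lambda a:cv2.convertScaleAbs(cv2.resize(a,(400,400),interpolation=2),alpha=2,beta=15)
cv2.imwrite("pics/m.png",np.hstack([f(S[100:230,210:340]),f(T[130:230,175:275])]))
E
```

```text
t: 8.6
tool_pos: [536.5, 111.6, 300.3]
eef_rot: [[-0.794, -0.608, -0.0], [-0.608, 0.794, 0.0], [0.0, 0.0, -1.0]]
force: [0.3, -0.7, -7.4]
opening: 0.199
grip_force: 58.7
t: 9.1
tool_pos: [561.5, 51.6, 300.3]
eef_rot: [[-0.794, -0.608, -0.0], [-0.608, 0.794, -0.0], [0.0, -0.0, -1.0]]
force: [0.6, 0.0, -6.8]
opening: 0.198
grip_force: 58.7
t: 9.6
tool_pos: [573.6, 21.4, 300.2]
eef_rot: [[-0.794, -0.608, -0.0], [-0.608, 0.794, 0.0], [0.0, 0.0, -1.0]]
force: [0.7, 0.5, -6.9]
opening: 0.196
grip_force: 58.7
```

View pics/m.png

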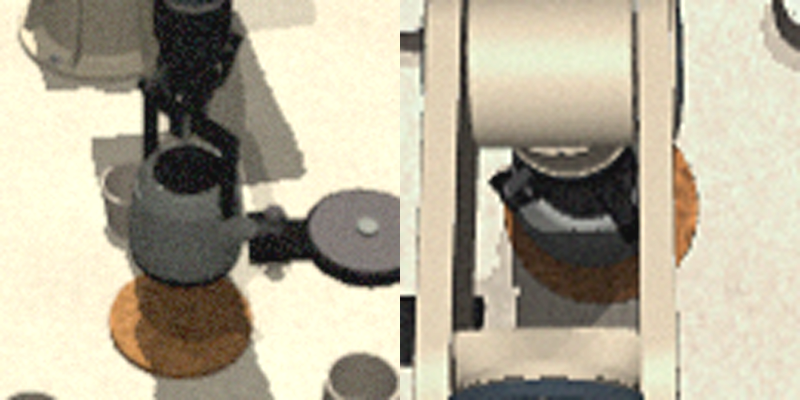

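The kettle hangs level above the round mat, its foot at (185,270) in the left crop and the mat just below. I'll lower it 116 mm, slowing towards the end.

```bash
python3 -m jog '[[0,0,0,-0.5,0,0,0],[0,0,0,-1,0,0,0],[0,0,0,-1.3,0,0,0],[0,0,0,-1.3,0,0,0],[0,0,0,-1.3,0,0,0]]';python3 -m jog '[[0,0,0,-1.2,0,0,0],[0,0,0,-1,0,0,0],[0,0,0,-0.8,0,0,0],[0,0,0,-0.6,0,0,0],[0,0,0,-0.5,0,0,0]]';python3 -m jog '[[0,0,0,-0.4,0,0,0],[0,0,0,-0.4,0,0,0],[0,0,0,-0.3,0,0,0],[0,0,0,-0.3,0,0,0],[0,0,0,-0.2,0,0,0]]'; python3 -m jog '[[0,0,0,-0.15,0,0,0],[0,0,0,-0.1,0,0,0],[0,0,0,-0.1,0,0,0],[0,0,0,0,0,0,0]]'
```

```text
t: 10.2
tool_pos: [573.1, 21.7, 244.6]
eef_rot: [[-0.794, -0.608, -0.001], [-0.608, 0.794, -0.0], [0.001, 0.001, -1.0]]
force: [0.5, -0.8, -7.5]
opening: 0.198
grip_force: 58.7
t: 10.7
tool_pos: [573.7, 21.6, 204.9]
eef_rot: [[-0.794, -0.608, 0.0], [-0.608, 0.794, 0.0], [-0.0, -0.0, -1.0]]
force: [0.2, -0.2, -6.6]
opening: 0.201
grip_force: 58.7
t: 11.2
tool_pos: [573.6, 21.7, 189.1]
eef_rot: [[-0.794, -0.608, 0.0], [-0.608, 0.794, -0.0], [-0.0, -0.0, -1.0]]
force: [0.7, -1.0, -7.3]
opening: 0.203
grip_force: 58.7
t: 11.6
tool_pos: [573.5, 21.6, 185.7]
eef_rot: [[-0.794, -0.608, -0.0], [-0.608, 0.794, -0.0], [0.0, 0.0, -1.0]]
force: [0.1, -0.0, -7.0]
opening: 0.199
grip_force: 58.7
```

```bash
python3 -m jog '[[0,0,0,-0.1,0,0,0],[0,0,0,-0.05,0,0,0],[0,0,0,0,0,0,0]]';python3 -m jog '[[0,0,0,-0.05,0,0,0],[0,0,0,0,0,0,0]]'
```

```text
t: 11.9
tool_pos: [573.5, 21.6, 184.2]
eef_rot: [[-0.794, -0.608, -0.0], [-0.608, 0.794, 0.0], [0.0, 0.0, -1.0]]
force: [0.7, 0.1, -7.9]
opening: 0.199
grip_force: 58.7
t: 12.1
tool_pos: [573.7, 21.6, 183.9]
eef_rot: [[-0.794, -0.608, 0.0], [-0.608, 0.794, -0.0], [-0.0, -0.0, -1.0]]
force: [-1.0, -0.5, -5.7]
opening: 0.199
grip_force: 58.8
```

```bash
python3 -m jog '[[0,0,0,-0.05,0,0,0],[0,0,0,0,0,0,0]]';python3 -m jog '[[0,0,0,-0.05,0,0,0],[0,0,0,0,0,0,0]]'
```

```text
t: 12.3
tool_pos: [573.8, 21.5, 183.9]
eef_rot: [[-0.794, -0.608, 0.001], [-0.608, 0.794, -0.0], [-0.0, -0.0, -1.0]]
force: [-2.3, -0.6, 2.0]
opening: 0.195
grip_force: 59.8
t: 12.5
tool_pos: [573.9, 21.6, 183.9]
eef_rot: [[-0.794, -0.608, 0.001], [-0.608, 0.794, -0.0], [-0.001, -0.001, -1.0]]
force: [-4.6, -1.2, 7.0]
opening: 0.198
grip_force: 60.7
```

```bash
python3 -m jog '[[0,0,0,0.08,0,0,0],[2.5,0,0,0,0,0,0],[4,0,0,0,0,0,0],[6,0,0,0,0,0,0],[8.54,0,0,0,0,0,0]]';python3 -m jog '[[8.54,0,0,0,0,0,0],[8.54,0,0,0,0,0,0],[8.54,0,0,1,0,0,0],[8.54,0,0,2,0,0,0],[8.54,0,0,3,0,0,0]]';python3 -m jog '[[8.54,0,0,4,0,0,0],[8.54,0,0,4,0,0,0],[8.54,-4,0,2,0,0,0],[8.54,-4.5,0,0,0,0,0],[8.54,0,0,0,0,0,0]]'
python3 - <<'E'
from h import *
i=bot.camera_info("wrist");w=bot.camera("wrist");np.savez("w3.npz",im=w,**i)
S=bot.camera("scene")[:,:,::-1]
o=np.hstack([cv2.resize(w[:,:,::-1],(440,330)),cv2.resize(S[100:230,220:350],(330,330),interpolation=2)])
cv2.imwrite("pics/f.png",cv2.convertScaleAbs(o,alpha=1.8,beta=15))
E
```

```text
t: 13.0
tool_pos: [573.8, 21.7, 183.7]
eef_rot: [[-0.794, -0.608, 0.0], [-0.608, 0.794, 0.0], [-0.0, -0.0, -1.0]]
force: [0.1, -0.2, 0.7]
opening: 0.79
grip_force: 0.0
t: 13.5
tool_pos: [572.7, 21.6, 243.6]
eef_rot: [[-0.794, -0.608, -0.003], [-0.608, 0.794, -0.0], [0.002, 0.002, -1.0]]
force: [0.4, 0.9, -0.3]
opening: 1.002
grip_force: 0.0
t: 14.0
tool_pos: [484.3, 21.6, 344.9]
eef_rot: [[-0.794, -0.608, -0.0], [-0.608, 0.794, 0.0], [0.0, 0.0, -1.0]]
force: [-0.6, -0.8, -0.1]
opening: 0.999
grip_force: 0.0
```

View pics/f.png

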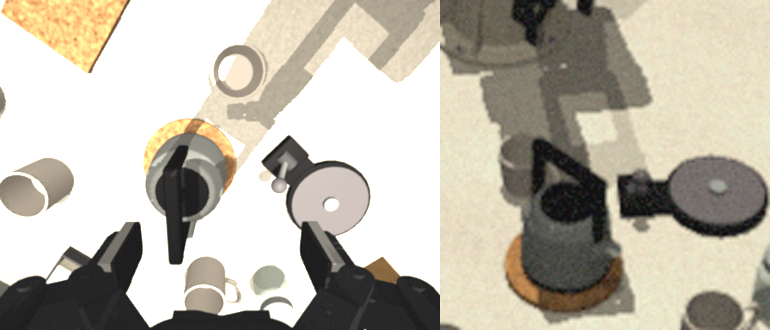

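The kettle stands upright, centred on the round mat (about (190,170) in the left crop and (565,265) in the right). The lever leans away and the other things look where they were.

```bash
python3 -c "
from workcell import bot
print(bot.hand_in())"
```

```text
the job is handed in; nothing more can be done
None
```

I switched the base off, set the kettle down gently on the round mat, let go and handed the job in at about 14 s; the last pictures show it upright and centred with the lever over, but no verdict came back.

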